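# Clear broken glass off a window plate and tighten its retaining rings

### The arm

A 6-joint arm with a two-finger parallel gripper is mounted at the origin on a cart in front of the work surface, level with it; the furniture and walls round the work are solid. World frame = base frame: x ahead of the robot, y to its left, z up, the work surface at z = 0. Lengths are in m, angles in rad, forces in N, time in s.
With the tool pointing down it reaches from about 0.425 to 0.95 m from the base axis. Payload 3.5 kg.
Tool frame: the origin (TCP) lies midway between the tips of the shut fingers; the grasp point (between the pads) lies 19 mm behind it; z points along the fingers, y is the line along which they close (so a half turn about z gives the same grasp; the last joint's range is limited). The gripper opens to 85 mm and grips with 20 to 120 N. Pads are 22 mm wide; open, the fingers measure 114 mm over their backs; the gripper's body (76 mm by 85 mm) begins 54 mm behind the grasp point. The pads swing forward as they close: fully open they stand 13 mm farther back than shut.
Start: joints at [1.139, 0.286, 1.577, -0, 1.279, -0.15], TCP at [0.188, 0.648, 0.231] pointing down, gripper open.
Joint ranges: [-2.77, 2.77], [-0.9, 2.22], [0.21, 2.48], [-1.53, 4.67], [0.24, 2.81], [-2.84, 2.84]. Speed limits (rad/s): [2.79, 2.79, 3.14, 3.14, 3.14, 3.14].

### API

Orientations are given as a unit quaternion [x, y, z, w].
In Python, from plant import get_state, read_camera, ctrl gives the robot as it stands.
- The arm moves only by the shell command python3 -m crank 'ROWS' [FORCE]. ROWS is JSON, a list of rows, each a list of 3 entries, a list of its own where there are three numbers: the shift along the tool's x, y, z in mm, then the turn about the tool's z in degrees, then the closure in counts, from 0 (fully open) to 255 (shut). In form: [[[tx, ty, tz], yaw, claw], ...]. A call has 1 to 10 rows; each row is the pose to reach, as a shift and turn from the pose commanded when the call began, along the tool's axes at that moment; what a row does not reach only later rows make up. A row lasts 1/10 s, in which the tool goes at most 50 mm and 8.59 degrees, less where a joint would pass 70% of its speed; a pose out of reach is approached as far as the arm can. A call with a gripper value outside its range is refused whole. The fingers move at their own pace and stop on an object; FORCE is the grip in N (left out, the last holds). Time passes only in rows, so rows that repeat a pose let the fingers close. It gives the time, the measured TCP pose, the force, the opening and the grip force at its end, in the units of the state.
- get_state(): the state, without advancing time (a new reading comes with each control period).
- read_camera(name): name is "side" or "top"; returns a dict with "frame" (480x640x3 uint8, blue, green, red), "range_z" (480x640 float32, m along the optical axis (not along the pixel's ray), 0 where there is no reading), "vfov" (degrees; the focal length in pixels is half the picture's height over the tangent of half this angle, whatever the lens; pixels are square), "cx", "cy" (the principal point, pixels), "origin" and "orientation" of the camera in the world. Camera axes: x right, y down, z forward; pixel columns grow to the right and rows downward; lengths in m; the calibration is good to about 2 mm. A picture is of the moment at which its call begins.
- ctrl.sign_off(): hands the job in; it is judged then, once.
The state is a dict: "time": time; "qpos": joint angles; "dq": joint speeds; "joint_efforts": joint torques, N m; "eef_pos": TCP position; "tcp_rot": TCP orientation; "contact_force": force on the tool from outside, world axes, zero at the start; "wrist_torque": the same for the moment, N m; "opening": opening from 0.0 (shut) to 1.0 (fully open); "finger_force": force on a finger pad.
Only numpy, scipy, OpenCV 4.12 (cv2) and the standard library are available. Lean on these libraries where they do the work, as an engineer would, in place of code of your own. Each camera call takes 0.05 s, during which the arm holds its last target. There are 200 camera calls.

### The job

Wipe every sharp glass chip off the window plate into the steel tray with the scraper block, letting neither the gripper nor the spanner touch the chips. Only then put both pins of the spanner fully into the holes of each brass retaining ring in turn and turn the ring clockwise to its stop. Leave the scraper standing and the spanner lying, pins down, on the tool mat, and leave the bottles and the cup beside the work alone.

Things in the scene. Friction and masses are not known exactly. Their poses are not given: they have to be found in the camera images.
- window_plate: Fixed aluminium plate, 136 (x) by 200 (y) mm, 30 mm high, flat top with two round windows in brass retaining rings flush with it. Lips 6 mm wide, 4 mm high along both long sides and the -y end leave an inner width of 124 mm (x -62 to 62) from y = -94 mm on; the +y end is open and runs on as an apron. Origin: centre of the underside (without apron), z up.
- apron_edge (a point): Middle of the apron's free edge, x = 0, y = 125 mm in the plate's frame, on the level of the plate's top, 30 mm above the bench. The apron is as wide as the plate, has no lips and hangs 9 mm past the inside of the tray's wall, 1.5 mm over its rim; what is pushed over this edge drops into the tray.
- chip_tray: Fixed white steel tray, outside 170 mm (x) by 260 mm (y), 24 mm high; its flat floor inside the walls measures 140 mm by 230 mm, 2 mm above the bench. It shares the plate's yaw, its centre 231 mm from the plate's along the plate's y. Origin: centre of its underside.
- tool_mat: Fixed dark blue-grey bench mat, 200 mm (x) by 220 mm (y), 3 mm thick. Origin: centre of its underside.
- spanner: Loose face-pin spanner, 0.2 kg, 181 mm long. Orange handle bar 14 mm wide, x = -95 to 65 mm, z = 10 to 28 mm; steel crosshead 22 by 68 (y) mm at x = 75 mm, z = 10 to 24 mm, carrying the pins below it. Origin: at the centre of mass along the handle, on the level of the pins' shoulders; x to the head, z up. It lies on its pins and the end of its handle, head 0.1 rad up.
- spanner_pins (a point): Point midway between the two pins, at x = 75 mm of the spanner, axes as the spanner's. At y = +25 and -25 mm a shoulder 16 mm across comes down from the head to z = 0, where a round-nosed pin 8 mm across goes on to z = -7.5 mm. With the pins fully in, the shoulders rest on the ring, this point meets the ring's top centre, and the handle's underside is 10 mm above the plate.
- scraper: Loose scraper block, 0.2 kg, standing on its black rubber foot, 36 mm (x) by 76 mm (y) and 14 mm high, with a blue grip above it, 18 mm (x) by 64 mm (y), up to 40 mm high. Either long face wipes. Origin: centre of the underside, z up.
- specimen_a: Loose bystander: specimen cup with an orange cap, 60 mm across, 70 mm high; origin at the centre of its underside.
- vial_green: Loose bystander: white-capped vial with a green label, 35 mm across, 80 mm high; origin at the centre of its underside.
- lugol: Loose bystander: small bottle with a black cap and brown label, 33 mm across, 74 mm high; origin at the centre of its underside.
- ring_left (a joint): Rotation of the left (nearer the tray) brass retaining ring (68 mm across, 8 mm thick, flush in the top of the window plate), rad. It grows clockwise seen from above, starts between 0 and 0.4 and meets a hard stop at 1.5 (tight); friction torque 0.35 N m, no spring.
- ring_left_top (a point): Centre of the left (nearer the tray) ring's top face, x = 0, y = 33 mm in the plate's frame, 30 mm above the bench. Turns with the ring: z up; the two 11 mm spanner holes lie at y = +25 and -25 mm and are 10 mm deep. At the stop this x axis lies 0.92 rad counterclockwise of the plate's x axis; before that, more. Red dots on ring and plate line up at the stop.
- ring_right (a joint): Rotation of the right (farther from the tray) brass retaining ring (68 mm across, 8 mm thick, flush in the top of the window plate), rad. It grows clockwise seen from above, starts between 0 and 0.4 and meets a hard stop at 1.5 (tight); friction torque 0.35 N m, no spring.
- ring_right_top (a point): Centre of the right (farther from the tray) ring's top face, x = 0, y = -47 mm in the plate's frame, 30 mm above the bench. Turns with the ring: z up; the two 11 mm spanner holes lie at y = +25 and -25 mm and are 10 mm deep. At the stop this x axis lies 0.92 rad counterclockwise of the plate's x axis; before that, more. Red dots on ring and plate line up at the stop.
- chip_a: Sharp chip of thick green glass, six-cornered, about 27 x 21 mm and 8 mm thick, 12 g, lying flat on the window plate; two to five chips are present, the others are absent (None). Origin: centre of its underside, z up.
- chip_b: Sharp chip of thick green glass, six-cornered, about 27 x 21 mm and 8 mm thick, 12 g, lying flat on the window plate; two to five chips are present, the others are absent (None). Origin: centre of its underside, z up.
- chip_c: Sharp chip of thick green glass, six-cornered, about 27 x 21 mm and 8 mm thick, 12 g, lying flat on the window plate; two to five chips are present, the others are absent (None). Origin: centre of its underside, z up.
- chip_d: Sharp chip of thick green glass, six-cornered, about 27 x 21 mm and 8 mm thick, 12 g, lying flat on the window plate; two to five chips are present, the others are absent (None). Origin: centre of its underside, z up.
- chip_e: Sharp chip of thick green glass, six-cornered, about 27 x 21 mm and 8 mm thick, 12 g, lying flat on the window plate; two to five chips are present, the others are absent (None). Origin: centre of its underside, z up.

How it is judged:
On the way, in this order (a step that is already met when the one before it is completed fails the run):
1. all chips that are present lie in the tray (x of chip_a in the frame of chip_tray between -0.072 and 0.072 m and y of chip_a in the frame of chip_tray between -0.118 and 0.118 m and z of each of chip_a, chip_b, chip_c, chip_d, chip_e in the frame of chip_tray below 0.024 m and x of chip_b in the frame of chip_tray between -0.072 and 0.072 m and y of chip_b in the frame of chip_tray between -0.118 and 0.118 m and x of chip_c in the frame of chip_tray between -0.072 and 0.072 m and y of chip_c in the frame of chip_tray between -0.118 and 0.118 m and x of chip_d in the frame of chip_tray between -0.072 and 0.072 m and y of chip_d in the frame of chip_tray between -0.118 and 0.118 m and x of chip_e in the frame of chip_tray between -0.072 and 0.072 m and y of chip_e in the frame of chip_tray between -0.118 and 0.118 m), for 0.2 s.
2. one ring (either) is turned to its stop with both pins of the spanner in its holes (((value of joint ring_left above 1.42 rad and distance between spanner_pins and ring_left_top below 0.006 m and angle between the y axis of spanner and the y axis of ring_left_top, either way round below 0.2 rad) or (value of joint ring_right above 1.42 rad and distance between spanner_pins and ring_right_top below 0.006 m and angle between the y axis of spanner and the y axis of ring_right_top, either way round below 0.2 rad))), for 0.2 s.
3. the other ring, too, is turned to its stop with both pins in its holes (value of joint each of ring_left, ring_right above 1.42 rad and ((distance between spanner_pins and ring_left_top below 0.006 m and angle between the y axis of spanner and the y axis of ring_left_top, either way round below 0.2 rad) or (distance between spanner_pins and ring_right_top below 0.006 m and angle between the y axis of spanner and the y axis of ring_right_top, either way round below 0.2 rad))), for 0.2 s.
At the end, for the whole second after the job is handed in: Every chip present lies in the tray (within its walls, below their rim); both rings within 0.08 rad of the stop (joint above 1.42); spanner (pins down) and scraper (standing, within 0.3 rad of upright) at rest with their origins within the mat's outline and less than 20 mm above its underside (all of step 1 and value of joint each of ring_left, ring_right above 1.42 rad and x of spanner in the frame of tool_mat between -0.1 and 0.1 m and y of spanner in the frame of tool_mat between -0.11 and 0.11 m and z of each of spanner, scraper in the frame of tool_mat below 0.02 m and x of scraper in the frame of tool_mat between -0.1 and 0.1 m and y of scraper in the frame of tool_mat between -0.11 and 0.11 m and angle between scraper's own z axis and vertical below 0.3 rad and angle between spanner's own z axis and vertical below 0.4 rad and linear speed of each of spanner, scraper below 0.02 m/s); the robot touches nothing.
It fails at once if the gripper, the arm or the spanner touches a glass chip (contact force between any of the fingers, the arm, spanner and chip_a above 0.5 N or contact force between any of the fingers, the arm, spanner and chip_b above 0.5 N or contact force between any of the fingers, the arm, spanner and chip_c above 0.5 N or contact force between any of the fingers, the arm, spanner and chip_d above 0.5 N or contact force between any of the fingers, the arm, spanner and chip_e above 0.5 N).
It fails at once if a bystander (cup, vial, bottle) is moved more than 30 mm (distance of any of specimen_a, vial_green, lugol from where it was at the start of the episode above 0.03 m).
Of chip_a, chip_b, chip_c, chip_d, chip_e only 2 to 5 are there at a start; the rules pass over those that are not, and their reading is None.
At some moment in a run one of spanner, scraper may be knocked a few centimetres aside while the robot is not near it.
Once in a run the grip may slacken for a moment while it holds something.
It also fails if it takes over 210 s, if anything falls off the work surface, if the arm or the gripper's body presses on something with over 40 N, if the wrist force passes 120 N, or if a joint passes its speed limit or range.

## Working session

There is one attempt and no reset: what is moved stays moved. The work goes in short steps, Python scripts to look and compute and a shell command to move; the robot and the scene stay as the last step left them, time stands still between calls to the robot, and variables do not carry over. Pictures are saved under pics/ and viewed, at most 14 in all, crops included, and the job is handed in when it is done.

```bash
ls; mkdir -p pics; cat > h.py <<'E'
import numpy as np, cv2
from scipy.spatial.transform import Rotation as R
from plant import get_state, read_camera, ctrl
def cam(n):
    c=read_camera(n); h=c['frame'].shape[0]; f=h/2/np.tan(np.radians(c['vfov'])/2)
    v,u=np.mgrid[0:480,0:640]; z=c['range_z']
    p=np.stack([(u-c['cx'])*z/f,(v-c['cy'])*z/f,z],-1)
    M=R.from_quat(c['orientation']).as_matrix()
    c['P']=p@M.T+np.array(c['origin']); c['f']=f; c['M']=M
    return c
def proj(c,p):
    q=(np.asarray(p)-np.array(c['origin']))@c['M']; return q[...,0]/q[...,2]*c['f']+c['cx'], q[...,1]/q[...,2]*c['f']+c['cy']
def ray(c,u,v,z):
    d=c['M']@np.array([(u-c['cx'])/c['f'],(v-c['cy'])/c['f'],1]); o=np.array(c['origin']); return o+d*(z-o[2])/d[2]
E
python3 - <<'E'
from h import *
s=get_state(); print(s)
for n in('top','side'):
    c=cam(n); cv2.imwrite(f'pics/{n}0.png',c['frame']); np.save(f'{n}0.npy',c['P']); print(n,c['origin'],c['orientation'],c['f'],c['cx'],c['cy'])
E
```

```text
pics
{'time': 0.0, 'qpos': array([ 1.13900902e+00,  2.87193771e-01,  1.57819655e+00, -1.56768470e-06,
        1.27858516e+00, -1.49979120e-01]), 'dq': array([-0.00026608,  0.00028156,  0.00115941,  0.00111463,  0.00042778,
       -0.00105531]), 'joint_efforts': array([-2.96449443e-04, -4.05979085e+01, -2.92627054e+01, -1.43333982e-04,
        5.68538773e-03, -5.72902962e-06]), 'eef_pos': array([0.18739095, 0.64777802, 0.22991785]), 'tcp_rot': array([ 1.40437981e-01,  9.90088761e-01, -1.14157863e-03, -3.40976744e-04]), 'contact_force': array([0.04784657, 0.27011119, 0.59391533]), 'wrist_torque': array([ 0.01094077, -0.04101851, -0.01154526]), 'finger_force': 0.0, 'opening': 0.999172012021479}
top [0.31731494 0.24586286 1.15567043] [-0.64719876  0.75523829 -0.07998147  0.0659686 ] 469.7126414527458 322.63647108894105 241.32103181728326
side [0.47236035 1.56160223 0.84476156] [-0.00950808  0.86791393 -0.49625285  0.0191864 ] 572.6569427573136 318.4028618587683 241.15003443740628
```

View pics/top0.png

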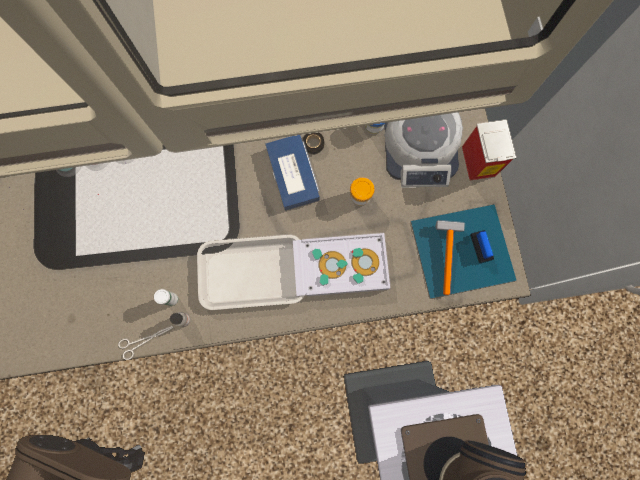

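View pics/side0.png

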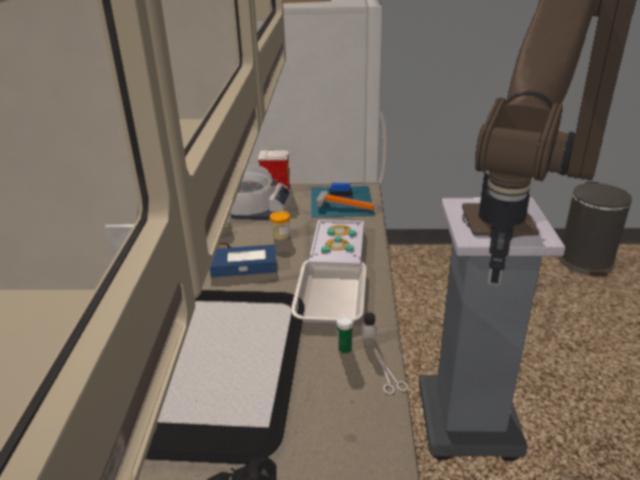

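The top view shows the tray at about (250,272) and the plate at (342,265) with five green chips. On the mat at (465,250) are the scraper (483,246) and the spanner, head at (450,226) and handle end at (447,293). The cup is at (362,189), and the bottles are at (163,297) and (178,320). The side view agrees. Next I measure.

```bash
cat >> h.py <<'E'
def comps(c,mask,amin=15):
    n,l,st,ce=cv2.connectedComponentsWithStats(mask.astype(np.uint8)); return [(l==i,st[i,4],ce[i]) for i in range(1,n) if st[i,4]>=amin]
def rect(P,m):
    p=P[m][:,:2].astype(np.float32); (a,b),(w,h),t=cv2.minAreaRect(p*1000); return np.round([a,b,w,h,t],1)
E
python3 - <<'E'
from h import *
c=cam('top');P=c['P'];hsv=cv2.cvtColor(c['frame'],cv2.COLOR_BGR2HSV);H,S,V=cv2.split(hsv)
def show(n,m,a=15):
    for mm,ar,ce in comps(c,m,a): print(n,ar,ce.round(1),rect(P,mm),'z',np.percentile(P[mm][:,2]*1000,[5,50,95]).round(1), np.median(P[mm][:,:2],0).round(4))
roi=np.zeros(H.shape,bool);roi[200:320,180:530]=1
show('chip',roi&(H>65)&(H<90)&(S>70)&(np.arange(640)[None]<400))
show('mat',roi&(H>90)&(H<105)&(S>100)&(np.arange(640)[None]>400),200)
show('orange',roi&(H>5)&(H<18)&(S>180)&(np.arange(640)[None]>400))
show('blue',roi&(H>105)&(H<125)&(S>150)&(np.arange(640)[None]>400))
show('head',roi&(S<60)&(P[...,2]>.008)&(P[...,2]<.05)&(np.arange(640)[None]>405))
show('plate',roi&(abs(P[...,2]-.03)<.006)&(np.arange(640)[None]<400)&(np.arange(640)[None]>280),500)
show('tray',roi&(P[...,2]>.001)&(P[...,2]<.03)&(np.arange(640)[None]<310)&(V>150),500)
show('brass',roi&(H>15)&(H<30)&(S>110)&(np.arange(640)[None]<400)&(abs(P[...,2]-.03)<.01),100)
im=cv2.resize(c['frame'][225:305,280:400],None,fx=6.5,fy=6.5,interpolation=cv2.INTER_CUBIC);cv2.imwrite('pics/p1.png',im)
im=cv2.resize(c['frame'][200:305,400:520],None,fx=5,fy=5,interpolation=cv2.INTER_CUBIC);cv2.imwrite('pics/m1.png',im)
E
```

```text
chip 75 [316.8 253.2] [522.7 223.4  23.8  20.6  13.1] z [33.9 38.8 41.4] [0.5227 0.2242]
chip 73 [357.5 252.4] [509.5 126.7  19.9  23.8   6.3] z [34.5 38.8 41.6] [0.5091 0.1264]
chip 58 [341.4 263.4] [488.6 168.9  17.3  20.1  36.4] z [35.2 38.3 41.4] [0.4886 0.169 ]
chip 72 [357.9 277.7] [448.  135.4  21.9  21.1  12.1] z [35.1 38.5 42.5] [0.4488 0.1353]
chip 72 [323.6 279.2] [458.3 217.5  16.8  24.5  81.3] z [34.4 38.3 41.8] [0.4574 0.2176]
mat 5481 [463.  251.6] [460.9   3.1 216.1 521.1   8.1] z [0.5 4.  7.8] [ 0.474  -0.1409]
orange 394 [448.  262.1] [380.1  33.2 115.1 428.3  31.5] z [20.  28.9 37.6] [ 0.452 -0.088]
blue 259 [484.4 244.5] [393.1   8.4  62.5 494.6  24.9] z [25.1 42.1 46.6] [ 0.4807 -0.18  ]
head 244 [449.4 225.5] [ 542.4 -111.    67.8   22.6   77.2] z [29.4 34.7 38.4] [ 0.5418 -0.1092]
head 171 [478.4 248.4] [ 481.5 -181.2   74.5   36.2    8.8] z [13.  17.6 20.9] [ 0.476  -0.1712]
plate 4715 [339.5 264. ] [492.1 184.3 251.9 165.2  85.9] z [26.8 30.7 34.6] [0.4886 0.1741]
tray 6506 [236.4 258.2] [562.8 400.5 322.1 284.9  84.8] z [ 1.4  4.6 27.5] [0.5368 0.4402]
brass 330 [365.9 262.5] [483.5 109.5  60.7  64.1  32.7] z [27.4 31.1 34.1] [0.482  0.1066]
brass 305 [330.7 263.9] [491.6 190.8  64.1  62.6  38.7] z [27.3 30.7 34.1] [0.4954 0.1951]
```

View pics/p1.png

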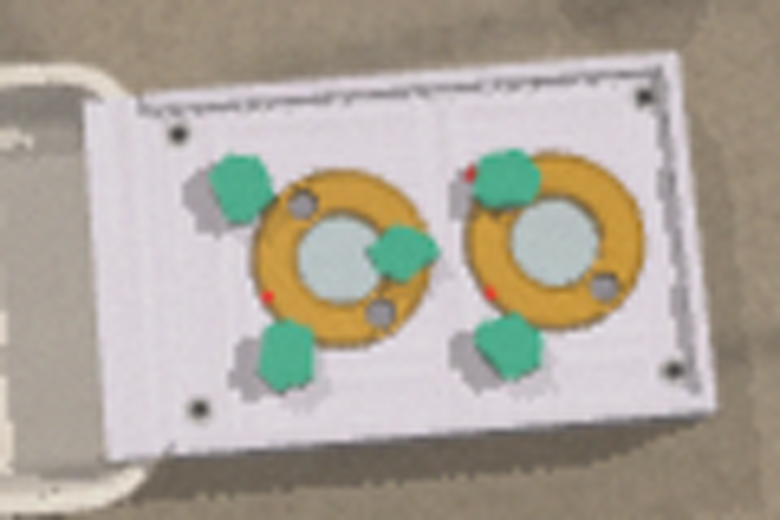

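```bash
python3 - <<'E'
from h import *
c=cam('top');P=c['P'];hsv=cv2.cvtColor(c['frame'],cv2.COLOR_BGR2HSV);H,S,V=cv2.split(hsv)
q=lambda x,y,z:ray(c,280+(x+.5)/6.5-.5,225+(y+.5)/6.5-.5,z)[:2]
A,B=q(675,55,.034),q(715,408,.034);C,D=q(85,100,.03),q(108,460,.03)
print('corners',A,B,C,D,np.linalg.norm(A-B),np.linalg.norm(C-D),np.linalg.norm(A-C))
ya=((C+D)-(A+B))/2; L=np.linalg.norm(ya); ya/=L; print('L(225)',L)
hl=[q(302,204,.03),q(381,313,.03)];hr=q(603,287,.03)
cl,cr=q(341,258,.03),q(554,241,.03)
print('holes',hl,'mid',np.mean(hl,0),'centres',cl,cr,'sep(80)',np.linalg.norm(cl-cr),np.linalg.norm(hl[0]-hl[1]),np.linalg.norm(hr-cr))
yb=(cl-cr)/np.linalg.norm(cl-cr)
print('plate y dir deg',np.degrees(np.arctan2(ya[1],ya[0])),np.degrees(np.arctan2(yb[1],yb[0])))
O=(A+B+C+D)/4-ya*12.5e-3; O2=(cl+cr)/2+ya*.007
print('O',O,O2)
xa=np.array([ya[1],-ya[0]])
for n,v in(('L',hl[0]-cl),('R',cr-hr)):print(n,'hole line deg',np.degrees(np.arctan2(v[1],v[0])))
for n,lo,hi in(('mat',90,105),('orange',5,18)):
    m=(H>=lo)&(H<=hi)&(S>100)&(np.arange(640)[None]>405)&(P[...,2]<.06)&(P[...,2]>-.02)&(P[...,0]>.3)&(P[...,1]<0)&(P[...,1]>-.35)
    mm=max(comps(c,m),key=lambda t:t[1])[0]; print(n,rect(P,mm))
E
```

```text
corners [0.54795509 0.05484416] [0.4145551 0.0642696] [0.56562904 0.2771892 ] [0.43027357 0.28786271] 0.13373255169702475 0.13577564890520494 0.223046371154387
L(225) 0.22359331911525562
holes [array([0.51380509, 0.20252497]), array([0.46868947, 0.17988811])] mid [0.49124728 0.19120654] centres [0.49137924 0.19131954] [0.48555245 0.11167658] sep(80) 0.07985582519606255 0.050476195775864985 0.024941089695729987
plate y dir deg 85.71761005295924 85.81561501764324
O [0.4886698  0.15857631] [0.48898855 0.15847851]
L hole line deg 26.549728803053085
R hole line deg 37.13466722832194
mat [ 481.1 -138.3  198.5  219.1    2.7]
orange [456.6 -92.6  24.1 162.8  74.5]
```

View pics/m1.png

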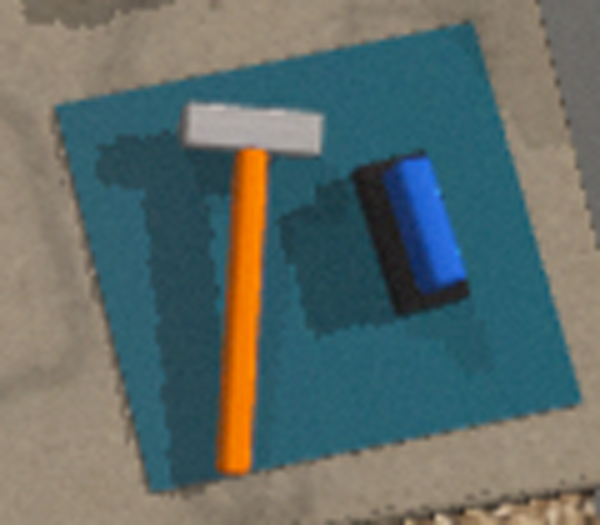

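Scene in numbers:
- **Plate:** origin (0.489, 0.1585), y axis at 85.8°.
- **Left ring:** at (0.491, 0.191), x axis at 116.5°, stop at 48.5°.
- **Right ring:** at (0.4855, 0.1117), x axis at 127°.
- **Scraper:** at (0.4815, -0.181), long axis at 8.8°.
- **Mat crop:** spanner head at (252,128), handle end at (235,470), scraper at (412,235).

Now the move helper.

```bash
cat >> h.py <<'E'
def want(*ts):
    """targets (x,y,z,angle of tool y in world deg) -> tool shift mm, yaw deg from present pose"""
    s=get_state(); M=R.from_quat(s['tcp_rot']).as_matrix(); a=np.degrees(np.arctan2(M[1,1],M[0,1]))
    print('now',s['eef_pos'].round(4),'ang',a.round(1),'t',round(s['time'],2),'open',round(s['opening'],3),'F',s['contact_force'].round(1))
    for t in ts:
        d=M.T@(np.array(t[:3])-s['eef_pos'])*1000; print(t,d.round(1),'yaw',round(-((t[3]-a+180)%360-180),1))
def pl(x,y):
    a=np.radians(-4.2); return .489+x*np.cos(a)-y*np.sin(a), .1585+x*np.sin(a)+y*np.cos(a)
E
python3 - <<'E'
from h import *
want((.45,.3,.18,80),(.4815,-.181,.10,98.8))
E
```

```text
now [0.1875 0.648  0.2304] ang 73.9 t 0.2 open 1.003 F [-0.5  0.2 -0.1]
(0.45, 0.3, 0.18, 80) [-348.9 -261.2   50.7] yaw -6.1
(0.4815, -0.181, 0.1, 98.8) [-513.  -714.3  131.4] yaw -24.9
```

```bash
python3 -m crank '[[[-349,-261,50],-6,0],[[-349,-261,50],-6,0],[[-349,-261,50],-6,0],[[-349,-261,50],-6,0],[[-349,-261,50],-6,0],[[-349,-261,50],-6,0],[[-349,-261,50],-6,0],[[-349,-261,50],-6,0],[[-349,-261,50],-6,0],[[-349,-261,50],-6,0]]' 60; python3 -c "
from h import *
want((.4815,-.181,.10,98.8))"
```

```text
time: 1.2
eef_pos: [0.4524, 0.2971, 0.1805]
tcp_rot: [0.091, 0.996, -0.001, -0.0]
contact_force: [-0.1, -0.7, 0.7]
opening: 0.999
finger_force: 0.0
now [0.4524 0.2971 0.1805] ang 79.5 t 1.2 open 0.999 F [-0.1 -0.7  0.7]
(0.4815, -0.181, 0.1, 98.8) [-115.6 -464.7   81.2] yaw -19.3
```

```bash
python3 -m crank '[[[-116,-465,40],-19,0],[[-116,-465,40],-19,0],[[-116,-465,40],-19,0],[[-116,-465,40],-19,0],[[-116,-465,40],-19,0],[[-116,-465,40],-19,0],[[-116,-465,40],-19,0],[[-116,-465,40],-19,0],[[-116,-465,40],-19,0],[[-116,-465,40],-19,0]]'; python3 -c "
from h import *
want((.4815,-.181,.05,98.8),(.4815,-.181,.019,98.8))"
```

```text
time: 2.2
eef_pos: [0.4827, -0.1794, 0.1414]
tcp_rot: [-0.077, 0.997, -0.0, 0.0]
contact_force: [0.3, 1.7, -0.7]
opening: 1.0
finger_force: 0.0
now [ 0.4827 -0.1794  0.1414] ang 98.8 t 2.2 open 1.0 F [ 0.3  1.7 -0.7]
(0.4815, -0.181, 0.05, 98.8) [ 1.5 -1.4 91.4] yaw 0.0
(0.4815, -0.181, 0.019, 98.8) [  1.5  -1.4 122.4] yaw 0.0
```

```bash
python3 -m crank '[[[1,-2,50],0,0],[[1,-2,90],0,0],[[1,-2,110],0,0],[[1,-2,122],0,0],[[1,-2,122],0,0],[[1,-2,122],0,255],[[1,-2,122],0,255],[[1,-2,122],0,255],[[1,-2,122],0,255],[[1,-2,122],0,255]]' 60; python3 -m crank '[[[0,0,0],0,255],[[0,0,0],0,255],[[0,0,0],0,255],[[0,0,-20],0,255],[[0,0,-50],0,255],[[0,0,-80],0,255],[[0,0,-100],0,255],[[0,0,-100],0,255]]'; python3 - <<'E'
from h import *
c=cam('side');u,v=proj(c,get_state()['eef_pos']);u,v=int(u),int(v)
cv2.imwrite('pics/g1.png',cv2.resize(c['frame'][v-60:v+40,u-60:u+60],None,fx=5,fy=5,interpolation=cv2.INTER_CUBIC))
want((*pl(-.022,-.072),.12,85.8))
E
```

```text
time: 3.2
eef_pos: [0.4829, -0.1804, 0.0206]
tcp_rot: [-0.077, 0.997, -0.001, 0.001]
contact_force: [-0.0, -0.9, -2.2]
opening: 0.196
finger_force: 58.6
time: 4.0
eef_pos: [0.4833, -0.1804, 0.1218]
tcp_rot: [-0.077, 0.997, -0.002, 0.002]
contact_force: [0.5, -0.9, -1.6]
opening: 0.197
finger_force: 58.7
now [ 0.4821 -0.1797  0.1197] ang 98.9 t 4.05 open 0.192 F [ 0.2  0.4 -1.9]
(np.float64(0.46178593130787243), np.float64(0.08830459797664693), 0.12, 85.8) [-21.2 268.   -0.6] yaw 13.1
```

View pics/g1.png

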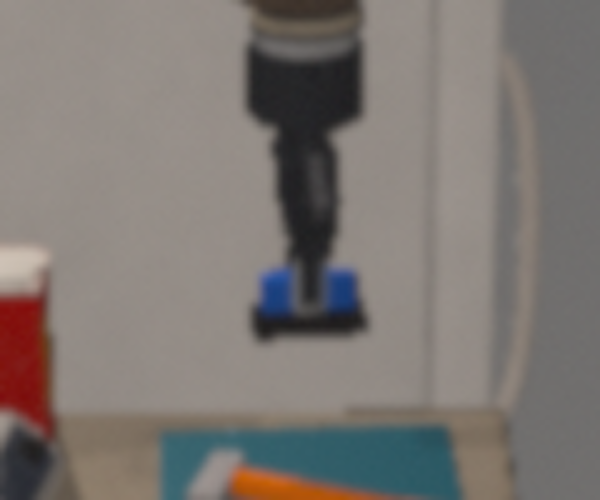

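Scraper held upright: foot at (310,320) in the crop, pads on the blue grip. Carry it to the start of lane 1.

```bash
python3 -m crank '[[[-20,268,0],13,255],[[-20,268,0],13,255],[[-20,268,0],13,255],[[-20,268,0],13,255],[[-20,268,0],13,255],[[-20,268,0],13,255],[[-20,268,0],13,255],[[-20,268,0],13,255],[[-20,268,0],13,255]]'; python3 -c "
from h import *
want((*pl(-.0215,-.072),.065,85.8),(*pl(-.0215,-.072),.0485,85.8))"
```

```text
time: 4.95
eef_pos: [0.4599, 0.0873, 0.1181]
tcp_rot: [0.037, 0.999, -0.0, -0.001]
contact_force: [-0.5, -0.5, -2.2]
opening: 0.196
finger_force: 59.1
now [0.4599 0.0873 0.1181] ang 85.8 t 4.95 open 0.196 F [-0.5 -0.5 -2.2]
(np.float64(0.4622845885464847), np.float64(0.08826797887808312), 0.065, 85.8) [-2.5  1.1 53.1] yaw -0.0
(np.float64(0.4622845885464847), np.float64(0.08826797887808312), 0.0485, 85.8) [-2.5  1.1 69.6] yaw -0.0
```

```bash
python3 -m crank '[[[-2,1,40],0,255],[[-2,1,60],0,255],[[-2,1,65],0,255],[[-2,1,67],0,255],[[-2,1,67],0,255]]'; python3 - <<'E'
from h import *
c=cam('top')
cv2.imwrite('pics/w1.png',cv2.resize(c['frame'][225:305,280:400],None,fx=6,fy=6,interpolation=cv2.INTER_CUBIC))
want((*pl(-.0215,-.072),.0485,85.8),(*pl(-.0215,.113),.0485,85.8))
E
```

```text
time: 5.45
eef_pos: [0.4634, 0.0885, 0.0531]
tcp_rot: [0.037, 0.999, -0.0, 0.001]
contact_force: [-0.4, -0.8, -2.0]
opening: 0.198
finger_force: 59.0
now [0.4637 0.0886 0.0535] ang 85.8 t 5.5 open 0.198 F [ 0.  -0.7 -1.6]
(np.float64(0.4622845885464847), np.float64(0.08826797887808312), 0.0485, 85.8) [ 1.4 -0.4  5. ] yaw 0.0
(np.float64(0.47583365501509656), np.float64(0.27277115716460787), 0.0485, 85.8) [  1.4 184.6   5. ] yaw 0.0
```

View pics/w1.png

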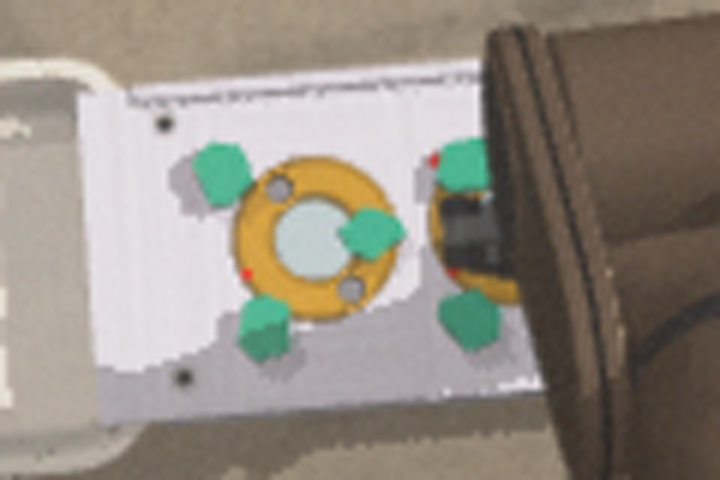

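The chips have not moved: crop (222,172), (372,232), (265,327), (465,160), (470,318). Lower until the foot touches.

```bash
python3 -m crank '[[[1,0,3],0,255],[[1,0,4],0,255],[[1,0,4],0,255]]';python3 -m crank '[[[0,0,1],0,255],[[0,0,1],0,255]]';python3 -m crank '[[[0,0,1],0,255],[[0,0,1],0,255]]'
```

```text
time: 5.8
eef_pos: [0.4616, 0.0892, 0.0486]
tcp_rot: [0.036, 0.999, 0.0, 0.0]
contact_force: [0.9, 0.3, -1.8]
opening: 0.197
finger_force: 59.1
time: 6.0
eef_pos: [0.4617, 0.0892, 0.0476]
tcp_rot: [0.036, 0.999, 0.0, 0.0]
contact_force: [0.2, -0.7, -0.7]
opening: 0.197
finger_force: 59.2
time: 6.2
eef_pos: [0.4617, 0.0892, 0.0475]
tcp_rot: [0.036, 0.999, -0.0, -0.0]
contact_force: [-3.7, -1.0, 6.2]
opening: 0.195
finger_force: 60.3
```

```bash
python3 -m crank '[[[0,0,-1],0,255],[[0,8,-1],0,255],[[0,18,-1],0,255],[[0,28,-1],0,255],[[0,38,-1],0,255],[[0,48,-1],0,255],[[0,58,-1],0,255],[[0,68,-1],0,255],[[0,78,-1],0,255],[[0,88,-1],0,255]]';python3 -m crank '[[[0,10,0],0,255],[[0,20,0],0,255],[[0,30,0],0,255],[[0,40,0],0,255],[[0,50,0],0,255],[[0,60,0],0,255],[[0,70,0],0,255],[[0,80,0],0,255],[[0,90,0],0,255],[[0,96,0],0,255]]';python3 -c "
from h import *
want((*pl(-.0215,.113),.0485,85.8))"
```

```text
time: 7.2
eef_pos: [0.4681, 0.1775, 0.0476]
tcp_rot: [0.036, 0.999, -0.0, 0.0]
contact_force: [-0.0, -4.2, 3.6]
opening: 0.199
finger_force: 59.8
time: 8.2
eef_pos: [0.4748, 0.2735, 0.0476]
tcp_rot: [0.036, 0.999, -0.0, -0.0]
contact_force: [0.6, -4.9, 5.6]
opening: 0.201
finger_force: 60.2
now [0.4748 0.2735 0.0476] ang 85.9 t 8.2 open 0.201 F [ 0.6 -4.9  5.6]
(np.float64(0.47583365501509656), np.float64(0.27277115716460787), 0.0485, 85.8) [-1.  -0.7 -0.9] yaw 0.1
```

```bash
python3 -m crank '[[[0,0,-40],0,255],[[0,0,-60],0,255],[[-30,-60,-60],0,255],[[-43,-110,-60],0,255],[[-43,-150,-60],0,255],[[-43,-186,-60],0,255],[[-43,-186,-60],0,255],[[-43,-186,-60],0,255]]'; python3 - <<'E'
from h import *
c=cam('top')
cv2.imwrite('pics/w2.png',cv2.resize(c['frame'][220:310,190:400],None,fx=3.7,fy=3.7,interpolation=cv2.INTER_CUBIC))
want((*pl(.0215,-.072),.0485,85.8),(*pl(.0215,.113),.0485,85.8))
E
```

```text
time: 9.0
eef_pos: [0.5033, 0.0842, 0.1059]
tcp_rot: [0.038, 0.999, 0.001, -0.001]
contact_force: [0.0, 0.4, -2.1]
opening: 0.194
finger_force: 60.7
now [0.5034 0.0849 0.1061] ang 85.8 t 9.05 open 0.202 F [-0.1  0.5 -2.4]
(np.float64(0.5051691110671364), np.float64(0.08511873640159494), 0.0485, 85.8) [-1.9  0.2 57.6] yaw -0.0
(np.float64(0.5187181775357482), np.float64(0.2696219146881197), 0.0485, 85.8) [ -1.9 185.2  57.9] yaw -0.0
```

View pics/w2.png

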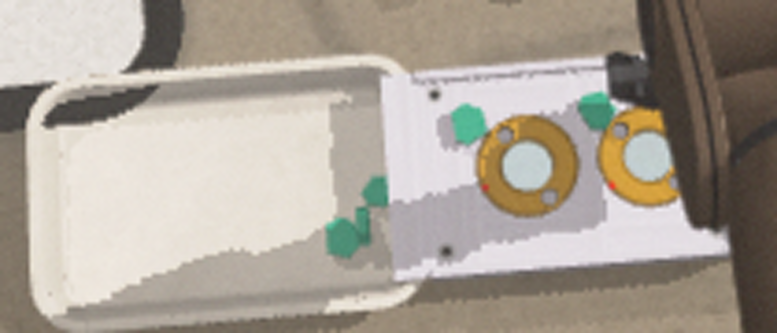

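Three chips are in the tray, at crop (345,238), (363,225) and (375,190). Two remain on the plate, at (467,124) and (597,110), both in lane 2.

```bash
python3 -m crank '[[[-2,0,30],0,255],[[-2,0,48],0,255],[[-2,0,54],0,255],[[-2,0,57],0,255],[[-2,0,57],0,255],[[-2,0,57],0,255]]';python3 -m crank '[[[0,0,1],0,255],[[0,0,1],0,255]]';python3 -c "
from h import *
want((*pl(.0215,-.072),.0485,85.8))"
```

```text
time: 9.65
eef_pos: [0.5071, 0.0843, 0.0513]
tcp_rot: [0.036, 0.999, 0.0, 0.001]
contact_force: [0.2, 0.4, -2.1]
opening: 0.199
finger_force: 60.7
time: 9.85
eef_pos: [0.5073, 0.0841, 0.0506]
tcp_rot: [0.036, 0.999, 0.0, 0.001]
contact_force: [-1.2, 0.4, 1.6]
opening: 0.197
finger_force: 61.2
now [0.5073 0.0841 0.0506] ang 85.8 t 9.85 open 0.197 F [-1.2  0.4  1.6]
(np.float64(0.5051691110671364), np.float64(0.08511873640159494), 0.0485, 85.8) [2.2 0.9 2.1] yaw 0.0
```

```bash
python3 -m crank '[[[0,0,-6],0,255],[[4,2,-6],0,255],[[4,2,-6],0,255],[[4,2,0],0,255],[[4,2,0],0,255]]';python3 -m crank '[[[0,0,1],0,255],[[0,0,1],0,255]]';python3 -m crank '[[[0,0,1],0,255],[[0,0,1],0,255]]'
```

```text
time: 10.35
eef_pos: [0.502, 0.0861, 0.0485]
tcp_rot: [0.036, 0.999, -0.0, -0.0]
contact_force: [0.8, 0.6, -2.5]
opening: 0.197
finger_force: 60.8
time: 10.55
eef_pos: [0.5021, 0.0861, 0.0483]
tcp_rot: [0.036, 0.999, -0.0, -0.001]
contact_force: [-1.1, -0.8, 1.5]
opening: 0.199
finger_force: 61.2
time: 10.75
eef_pos: [0.5022, 0.0861, 0.0481]
tcp_rot: [0.036, 0.999, -0.0, -0.001]
contact_force: [-2.2, -0.4, 6.3]
opening: 0.199
finger_force: 61.9
```

```bash
python3 -m crank '[[[0,0,-1.5],0,255],[[0,8,-1.5],0,255],[[0,18,-1.5],0,255],[[0,28,-1.5],0,255],[[0,38,-1.5],0,255],[[0,48,-1.5],0,255],[[0,58,-1.5],0,255],[[0,68,-1.5],0,255],[[0,78,-1.5],0,255],[[0,88,-1.5],0,255]]';python3 -m crank '[[[0,10,0],0,255],[[0,20,0],0,255],[[0,30,0],0,255],[[0,40,0],0,255],[[0,50,0],0,255],[[0,60,0],0,255],[[0,70,0],0,255],[[0,80,0],0,255],[[0,90,0],0,255],[[0,100,0],0,255]]';python3 -m crank '[[[0,2,0],0,255],[[0,0,-40],0,255],[[0,0,-70],0,255],[[20,-50,-70],0,255],[[20,-100,-70],0,255],[[20,-150,-70],0,255],[[20,-200,-70],0,255],[[20,-250,-70],0,255],[[20,-300,-70],0,255],[[20,-300,-70],0,255]]'; python3 - <<'E'
from h import *
c=cam('top');P=c['P'];hsv=cv2.cvtColor(c['frame'],cv2.COLOR_BGR2HSV);H,S,V=cv2.split(hsv)
m=(H>65)&(H<90)&(S>70);m[:200]=0;m[320:]=0;m[:,:180]=0;m[:,400:]=0
for mm,ar,ce in comps(c,m): 
    d=np.median(P[mm],0)-np.array([.489,.1585,0]);a=np.radians(-4.2);x,y=d[0]*np.cos(a)+d[1]*np.sin(a),-d[0]*np.sin(a)+d[1]*np.cos(a)
    print(ar,ce.round(),'tray frame',x.round(3),(y-.231).round(3),'z',np.percentile(P[mm][:,2],[5,50,95]).round(3))
cv2.imwrite('pics/w3.png',cv2.resize(c['frame'][200:310,190:520],None,fx=2.4,fy=2.4,interpolation=cv2.INTER_CUBIC))
want((.4815,-.181,.12,98.8))
E
```

```text
time: 11.75
eef_pos: [0.5088, 0.1748, 0.0488]
tcp_rot: [0.036, 0.999, -0.0, 0.0]
contact_force: [-0.7, 0.7, -2.4]
opening: 0.195
finger_force: 60.7
time: 12.75
eef_pos: [0.516, 0.2745, 0.0488]
tcp_rot: [0.036, 0.999, 0.0, 0.0]
contact_force: [0.7, 0.1, -2.6]
opening: 0.199
finger_force: 60.7
time: 13.75
eef_pos: [0.4743, -0.0291, 0.1194]
tcp_rot: [0.039, 0.999, -0.001, 0.001]
contact_force: [0.2, 0.3, -1.8]
opening: 0.194
finger_force: 60.8
32 [288. 255.] tray frame 0.033 -0.091 z [0.012 0.02  0.026]
69 [281. 258.] tray frame 0.03 -0.074 z [0.007 0.01  0.013]
41 [291. 272.] tray frame -0.007 -0.098 z [0.006 0.01  0.012]
110 [284. 283.] tray frame -0.034 -0.076 z [0.008 0.012 0.023]
now [ 0.4743 -0.0273  0.1192] ang 85.5 t 13.8 open 0.2 F [-0.6  0.4 -1.6]
(0.4815, -0.181, 0.12, 98.8) [ -19.2 -152.7   -0.7] yaw -13.3
```

View pics/w3.png

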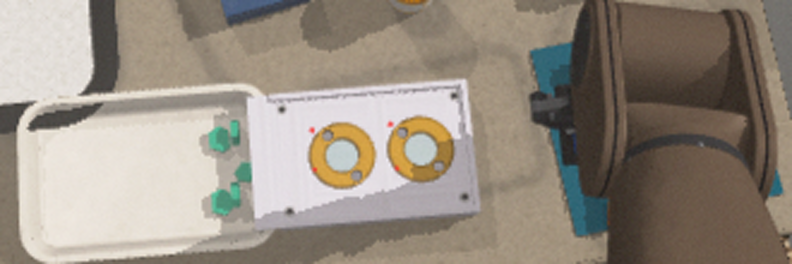

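All five chips are in the tray, two of them standing on edge (crop about (235,130) and (237,190)), and the plate is clean. Now I put the scraper back where it stood.

```bash
python3 -m crank '[[[-19,-153,0],-13,255],[[-19,-153,0],-13,255],[[-19,-153,0],-13,255],[[-19,-153,0],-13,255],[[-19,-153,0],-13,255],[[-19,-153,30],-13,255],[[-19,-153,60],-13,255],[[-19,-153,60],-13,255],[[-19,-153,60],-13,255]]'; python3 - <<'E'
from h import *
want((.4815,-.183,.023,98.8))
E
```

```text
time: 14.7
eef_pos: [0.4819, -0.176, 0.0585]
tcp_rot: [-0.078, 0.997, 0.001, -0.001]
contact_force: [-0.0, -0.6, -1.9]
opening: 0.197
finger_force: 60.7
now [ 0.4819 -0.176   0.0585] ang 99.0 t 14.7 open 0.197 F [-0.  -0.6 -1.9]
(0.4815, -0.183, 0.023, 98.8) [ 1.5 -6.9 35.5] yaw 0.2
```

```bash
python3 -m crank '[[[1,-7,20],0,255],[[1,-7,30],0,255],[[1,-7,35],0,255],[[1,-7,36],0,255],[[1,-7,36],0,255]]'; python3 -m crank '[[[0,0,1],0,255],[[0,0,2],0,255],[[0,0,2],0,255]]'
```

```text
time: 15.2
eef_pos: [0.4827, -0.185, 0.0234]
tcp_rot: [-0.077, 0.997, -0.0, 0.0]
contact_force: [0.2, 0.4, -2.5]
opening: 0.193
finger_force: 60.8
time: 15.5
eef_pos: [0.4828, -0.1854, 0.0215]
tcp_rot: [-0.077, 0.997, -0.0, 0.001]
contact_force: [0.1, 1.0, 0.0]
opening: 0.201
finger_force: 61.2
```

```bash
python3 -m crank '[[[0,0,0],0,0],[[0,0,0],0,0],[[0,0,0],0,0],[[0,0,0],0,0],[[0,0,-30],0,0],[[0,0,-80],0,0],[[0,0,-130],0,0],[[0,50,-150],0,0],[[0,100,-150],0,0],[[0,150,-150],0,0]]'; python3 -m crank '[[[0,50,0],0,0],[[0,100,0],0,0],[[0,150,0],0,0],[[0,200,0],0,0],[[0,200,0],0,0]]'; python3 - <<'E'
from h import *
c=cam('top');P=c['P'];hsv=cv2.cvtColor(c['frame'],cv2.COLOR_BGR2HSV);H,S,V=cv2.split(hsv)
X=np.arange(640)[None]
roi=(P[...,0]>.35)&(P[...,0]<.62)&(P[...,1]<0)&(P[...,1]>-.35)&(X>400)
def show(n,m,a=30):
    for mm,ar,ce in comps(c,m,a): print(n,ar,ce.round(1),rect(P,mm),'z',np.percentile(P[mm][:,2]*1000,[5,50,95]).round(1),np.median(P[mm],0).round(4))
    return m
o=show('orange',roi&(H>5)&(H<18)&(S>180))
p=P[o&(P[...,2]>.018)];
mu=p[:,:2].mean(0);_,_,vt=np.linalg.svd(p[:,:2]-mu);d=vt[0]*np.sign(vt[0,0]);t=(p[:,:2]-mu)@d
print('handle mean',mu,'dir',np.degrees(np.arctan2(d[1],d[0])),'ext',np.percentile(t,[1,99]))
show('head',roi&(S<60)&(P[...,2]>.022)&(P[...,2]<.05))
show('scr',roi&(V<60)&(P[...,2]>.008)&(P[...,2]<.05))
show('blue',roi&(H>105)&(H<125)&(S>150)&(P[...,2]>.03))
cv2.imwrite('pics/m2.png',cv2.resize(c['frame'][200:305,400:520],None,fx=5,fy=5,interpolation=cv2.INTER_CUBIC))
want((.46,-.09,.1,76.5))
E
```

```text
time: 16.5
eef_pos: [0.4601, -0.0396, 0.1725]
tcp_rot: [-0.076, 0.997, -0.001, 0.002]
contact_force: [0.6, 0.0, -0.6]
opening: 1.004
finger_force: 0.0
time: 17.0
eef_pos: [0.4273, 0.162, 0.1709]
tcp_rot: [-0.081, 0.997, 0.001, -0.0]
contact_force: [-0.3, -0.5, -1.1]
opening: 0.998
finger_force: 0.0
orange 394 [448. 262.] [457.5 -89.7  21.5 163.2  72.8] z [19.2 29.  38. ] [ 0.4535 -0.0885  0.029 ]
handle mean [ 0.45535406 -0.08865763] dir -13.663963035046187 ext [-0.07688126  0.07549923]
head 240 [449.5 225.5] [ 541.6 -110.4   67.4   21.7   78.7] z [30.3 35.  38.6] [ 0.5417 -0.1082  0.035 ]
scr 199 [479.2 248.2] [ 482.  -184.3   74.5   35.3    8.7] z [11.7 17.8 21. ] [ 0.477  -0.1734  0.0178]
blue 228 [485.5 244. ] [ 482.5 -185.2   64.    19.7    6.8] z [33.  42.5 47.3] [ 0.4822 -0.1834  0.0425]
now [0.428  0.1598 0.1708] ang 99.2 t 17.05 open 1.0 F [ 0.2 -0.5 -0.1]
(0.46, -0.09, 0.1, 76.5) [   8.4 -251.7   70.8] yaw 22.7
```

View pics/m2.png

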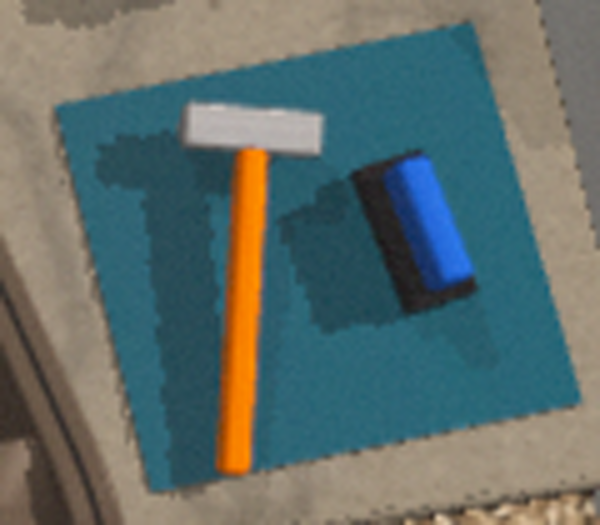

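Scraper stands at (0.482, -0.184). The spanner's origin is about (0.469, -0.093), head direction -13.5°, and neither has been knocked. I grasp the spanner at its origin.

```bash
python3 -m crank '[[[10,-60,0],8,0],[[10,-120,0],16,0],[[5,-170,0],23,0],[[5,-220,0],23,0],[[3,-255,0],23,0],[[3,-255,30],23,0],[[3,-255,70],23,0],[[3,-255,70],23,0],[[3,-255,70],23,0]]'; python3 - <<'E'
from h import *
want((.469,-.093,.011,76.4))
E
```

```text
time: 17.95
eef_pos: [0.4646, -0.0959, 0.1006]
tcp_rot: [0.124, 0.992, 0.0, -0.001]
contact_force: [-0.4, -1.1, -0.2]
opening: 0.996
finger_force: 0.0
now [ 0.4646 -0.0959  0.1006] ang 75.8 t 17.95 open 0.996 F [-0.4 -1.1 -0.2]
(0.469, -0.093, 0.011, 76.4) [-3.8  3.9 89.6] yaw -0.6
```

```bash
python3 -m crank '[[[-4,4,40],-0.5,0],[[-4,4,75],-0.5,0],[[-4,4,88],-0.5,0],[[-4,4,89],-0.5,0],[[-4,4,89],-0.5,255],[[-4,4,89],-0.5,255],[[-4,4,89],-0.5,255],[[-4,4,89],-0.5,255],[[-4,4,89],-0.5,255],[[-4,4,89],-0.5,255]]' 40; python3 -m crank '[[[0,0,0],0,255],[[0,0,0],0,255],[[0,0,-30],0,255],[[0,0,-70],0,255],[[0,0,-100],0,255],[[0,0,-100],0,255]]'; python3 - <<'E'
from h import *
# level: head pointing plate -y (-94.2), tail on -y lip top
want((*pl(0,-.183),.11,-4.2))
E
```

```text
time: 18.95
eef_pos: [0.4707, -0.0926, 0.0126]
tcp_rot: [0.119, 0.993, -0.0, 0.0]
contact_force: [-0.2, 1.2, 4.1]
opening: 0.149
finger_force: 43.0
time: 19.55
eef_pos: [0.4729, -0.0935, 0.1158]
tcp_rot: [0.119, 0.993, -0.001, 0.004]
contact_force: [0.8, -0.2, -2.3]
opening: 0.152
finger_force: 42.3
now [ 0.4729 -0.0935  0.1158] ang 76.4 t 19.55 open 0.152 F [ 0.8 -0.2 -2.3]
(np.float64(0.47559740992564337), np.float64(-0.02400854933207583), 0.11, -4.2) [13.8 68.2  5.6] yaw 80.6
```

```bash
python3 -m crank '[[[1,7,0],8.5,255],[[3,14,0],17,255],[[4,21,0],25.5,255],[[6,28,0],34,255],[[7,35,0],42.5,255],[[8,42,0],51,255],[[10,49,0],59.5,255],[[11,56,0],68,255],[[14,68,0],76.5,255],[[14,68,0],80.5,255]]'; python3 -m crank '[[[0,0,20],0,255],[[0,0,40],0,255],[[0,0,50],0,255],[[0,0,55],0,255],[[0,0,55],0,255]]'; python3 - <<'E'
from h import *
want((*pl(0,-.183),.048,-4.2))
E
```

```text
time: 20.55
eef_pos: [0.4706, -0.0216, 0.109]
tcp_rot: [0.733, 0.68, -0.001, -0.002]
contact_force: [-0.6, -0.9, -2.3]
opening: 0.151
finger_force: 42.2
time: 21.05
eef_pos: [0.4716, -0.0228, 0.0555]
tcp_rot: [0.732, 0.681, -0.001, -0.001]
contact_force: [0.3, 0.4, -2.1]
opening: 0.153
finger_force: 42.2
now [ 0.4716 -0.0228  0.0555] ang -4.2 t 21.05 open 0.153 F [ 0.3  0.4 -2.1]
(np.float64(0.47559740992564337), np.float64(-0.02400854933207583), 0.048, -4.2) [-0.9  4.1  7.5] yaw 0.0
```

```bash
python3 -m crank '[[[0,0,8],0,255],[[0,0,10],0,255],[[0,0,10],0,255]]'; for i in 1 2 3 4; do python3 -m crank '[[[0,0,2],0,255],[[0,0,2],0,255]]' | egrep 'pos|contact'; done
```

```text
time: 21.35
eef_pos: [0.4726, -0.023, 0.0468]
tcp_rot: [0.732, 0.681, -0.0, -0.0]
contact_force: [-0.4, 0.2, -1.4]
opening: 0.153
finger_force: 42.2
eef_pos: [0.4727, -0.023, 0.0449]
contact_force: [0.3, -0.5, -1.3]
eef_pos: [0.4728, -0.023, 0.0429]
contact_force: [0.8, -0.2, -2.0]
eef_pos: [0.4732, -0.0233, 0.0415]
contact_force: [-0.7, -2.3, 2.9]
eef_pos: [0.4732, -0.0234, 0.0393]
contact_force: [-0.7, -2.6, 2.7]
```

Contact came at 0.042, as predicted, and the handle is pivoting in the pads. Keep pressing down to about 0.034.

```bash
python3 -m crank '[[[0,0,2],0,255],[[0,0,4],0,255],[[0,0,5],0,255],[[0,0,5],0,255]]'; python3 -m crank '[[[0,0,-20],0,255],[[0,0,-45],0,255],[[0,0,-70],0,255],[[0,0,-70],0,255]]' 100; python3 - <<'E'
from h import *
for n in('top','side'):
    c=cam(n);P=c['P'];hsv=cv2.cvtColor(c['frame'],cv2.COLOR_BGR2HSV);H,S,V=cv2.split(hsv)
    e=get_state()['eef_pos'];u,v=map(int,proj(c,e));
    m=(H>5)&(H<18)&(S>160)&(np.linalg.norm(P-e,axis=-1)<.14)
    p=P[m];t=p[:,1]-e[1];print(n,m.sum())
    for lo in np.arange(-.1,.12,.02):
        k=(t>lo)&(t<lo+.02)
        if k.sum()>3: print(round(lo,2),k.sum(),'x',np.median(p[k,0]).round(4),'zmax',np.percentile(p[k,2],90).round(4))
    cv2.imwrite(f'pics/lv_{n}.png',cv2.resize(c['frame'][v-50:v+50,u-65:u+65],None,fx=5,fy=5,interpolation=cv2.INTER_CUBIC))
want((*pl(0,-.183),.048,-4.2))
E
```

```text
time: 22.55
eef_pos: [0.4731, -0.0233, 0.0339]
tcp_rot: [0.732, 0.681, 0.0, 0.001]
contact_force: [0.7, -3.2, 3.5]
opening: 0.15
finger_force: 43.1
time: 22.95
eef_pos: [0.4739, -0.0228, 0.1057]
tcp_rot: [0.732, 0.681, 0.002, 0.002]
contact_force: [-0.4, -0.5, -1.2]
opening: 0.137
finger_force: 101.5
top 232
0.0 25 x 0.4743 zmax 0.125
0.02 57 x 0.4753 zmax 0.1256
0.04 55 x 0.4771 zmax 0.1262
0.06 57 x 0.479 zmax 0.1259
0.08 37 x 0.4794 zmax 0.1251
side 104
-0.06 7 x 0.4684 zmax 0.1217
-0.04 9 x 0.4716 zmax 0.1244
-0.02 7 x 0.4716 zmax 0.1213
0.0 10 x 0.4716 zmax 0.1224
0.02 11 x 0.4717 zmax 0.1215
0.04 14 x 0.4746 zmax 0.12
0.06 16 x 0.4717 zmax 0.1218
0.08 28 x 0.4775 zmax 0.1218
now [ 0.4716 -0.0223  0.1025] ang -4.1 t 23.05 open 0.139 F [-0.8  0.1 -1.8]
(np.float64(0.47559740992564337), np.float64(-0.02400854933207583), 0.048, -4.2) [-1.4  4.2 54.5] yaw 0.1
```

View pics/lv_side.png

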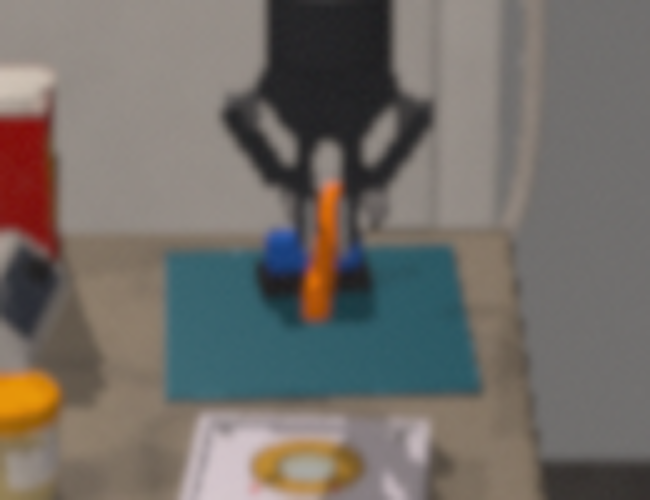

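The spanner is now level: in both cameras the handle top stays at 0.125 (top) and 0.122 (side) along its whole length. In the side crop it runs (320,185) to (318,315). Next: the grasp offset along the handle, then over the left ring.

```bash
python3 - <<'E'
from h import *
e=get_state()['eef_pos']
c=cam('top');P=c['P'];hsv=cv2.cvtColor(c['frame'],cv2.COLOR_BGR2HSV);H,S,V=cv2.split(hsv)
m=(H>5)&(H<18)&(S>160)&(np.linalg.norm(P-e,axis=-1)<.14)&(P[...,2]>.115)
v,u=np.nonzero(m)
q=np.array([ray(c,a,b,.1235) for a,b in zip(u,v)])[:,:2]-e[:2]
a=np.radians(-94.2);X=np.array([np.cos(a),np.sin(a)]);Y=np.array([-X[1],X[0]])
t=q@X;s=q@Y
print('tail t',t.min(),np.percentile(t,2),'lat by t:',[(round(l,2),np.round(s[(t>l)&(t<l+.02)].mean(),4)) for l in np.arange(-.1,-.01,.02)], 'e',e)
# over left ring: spanner x dir -63.5 -> tool y 26.5 ; grasp offset assume g
for g in (0,):
    r=.075
    for nm,(cx,cy),ang in(('L',(.4913,.1913),-63.5),('R',(.4856,.1117),-52.9)):
        A=np.radians(ang); want((cx-r*np.cos(A),cy-r*np.sin(A),.08,ang+90))
E
```

```text
tail t -0.09460567148199434 -0.09309853737053536 lat by t: [(np.float64(-0.1), np.float64(-0.0016)), (np.float64(-0.08), np.float64(-0.001)), (np.float64(-0.06), np.float64(-0.0012)), (np.float64(-0.04), np.float64(-0.0013)), (np.float64(-0.02), np.float64(-0.0004))] e [ 0.4715788  -0.02234536  0.10250852]
now [ 0.471  -0.0223  0.1017] ang -4.1 t 23.1 open 0.136 F [-0.4 -0.6 -2.1]
(np.float64(0.4578351640167644), np.float64(0.25842007712015186), 0.08, 26.5) [279.  -33.3  22.1] yaw -30.6
now [ 0.471  -0.0223  0.1017] ang -4.1 t 23.1 open 0.136 F [-0.4 -0.6 -2.1]
(np.float64(0.4403594009191038), np.float64(0.17151879466189213), 0.08, 37.1) [191.  -44.4  22.1] yaw -41.2
```

```bash
python3 -m crank '[[[40,-4,0],-4,255],[[80,-9,0],-9,255],[[120,-14,0],-14,255],[[160,-19,0],-19,255],[[200,-24,0],-24,255],[[240,-29,0],-29,255],[[270,-33,0],-30.5,255],[[279,-33,20],-30.5,255],[[279,-33,22],-30.5,255],[[279,-33,22],-30.5,255]]'; python3 - <<'E'
from h import *
A=np.radians(-63.5);want((.4913-.075*np.cos(A),.1913-.075*np.sin(A),.08,26.5))
for n in('top','side'):
    c=cam(n);p=[.4913,.1913,.06];u,v=map(int,proj(c,p));print(n,u,v)
    im=cv2.resize(c['frame'][v-40:v+40,u-52:u+52],None,fx=5,fy=5,interpolation=cv2.INTER_CUBIC);cv2.imwrite(f'pics/i_{n}.png',im)
a=cv2.imread('pics/i_top.png');b=cv2.imread('pics/i_side.png');cv2.imwrite('pics/i2.png',cv2.resize(np.vstack([a,b]),None,fx=.74,fy=.74))
E
```

```text
time: 24.1
eef_pos: [0.4577, 0.2569, 0.0791]
tcp_rot: [0.527, 0.85, -0.002, -0.002]
contact_force: [-0.2, 1.4, -1.8]
opening: 0.132
finger_force: 101.4
now [0.4577 0.2569 0.0791] ang 26.4 t 24.1 open 0.132 F [-0.2  1.4 -1.8]
(np.float64(0.4578351640167644), np.float64(0.25842007712015186), 0.08, 26.5) [ 1.2  0.8 -0.9] yaw -0.1
top 332 262
side 336 234
```

View pics/i2.png

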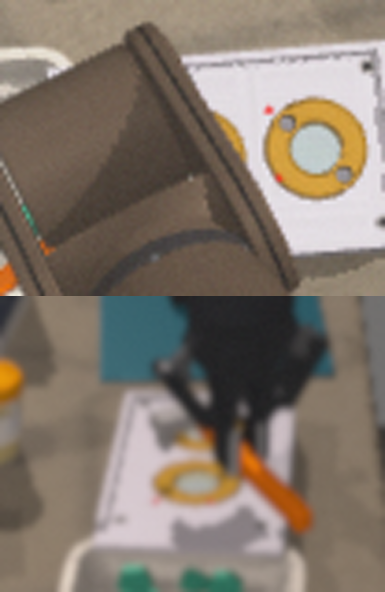

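From the top the head is hidden behind the arm. In the side part the head, at about (165,425), hovers over the left ring. I settle, correct the offset and go down by feel.

```bash
python3 -m crank '[[[0,0,15],0,255],[[0,0,27],0,255],[[0,0,27],0,255],[[0,0,27],0,255],[[0,0,27],0,255]]'; python3 -c "
from h import *
want((.4588,.2573,.049,26.5))"
```

```text
time: 24.7
eef_pos: [0.4602, 0.2576, 0.0551]
tcp_rot: [0.527, 0.85, 0.0, 0.0]
contact_force: [-0.2, 0.4, -2.3]
opening: 0.136
finger_force: 101.4
now [0.4602 0.2576 0.0551] ang 26.3 t 24.7 open 0.136 F [-0.2  0.4 -2.3]
(0.4588, 0.2573, 0.049, 26.5) [ 0.3 -1.4  6.1] yaw -0.2
```

```bash
python3 -m crank '[[[0,-1.4,4],0,255],[[0,-1.4,6],0,255],[[0,-1.4,6],0,255]]'|egrep 'pos|contact'; for i in 1 2 3 4 5; do python3 -m crank '[[[0,0,1],0,255],[[0,0,1],0,255]]'|egrep 'pos|contact'; done
```

```text
eef_pos: [0.4583, 0.257, 0.0485]
contact_force: [0.5, -0.1, -2.4]
eef_pos: [0.4586, 0.2571, 0.0478]
contact_force: [-0.1, -1.2, -2.1]
eef_pos: [0.4585, 0.257, 0.0467]
contact_force: [-0.5, 0.2, -2.2]
eef_pos: [0.4585, 0.257, 0.0457]
contact_force: [-0.4, -0.3, -2.2]
eef_pos: [0.4585, 0.257, 0.0447]
contact_force: [-0.7, -0.5, -1.5]
eef_pos: [0.4585, 0.257, 0.0437]
contact_force: [-0.6, 1.2, -1.7]
```

```bash
for i in 1 2 3 4 5; do python3 -m crank '[[[0,0,1],0,255],[[0,0,1],0,255]]'|egrep 'pos|contact'; done
```

```text
eef_pos: [0.4585, 0.2571, 0.0427]
contact_force: [0.1, 0.9, -2.5]
eef_pos: [0.4586, 0.2572, 0.0418]
contact_force: [0.2, 0.7, -1.2]
eef_pos: [0.4586, 0.2572, 0.0408]
contact_force: [-0.7, 1.9, -1.1]
eef_pos: [0.4586, 0.2572, 0.0398]
contact_force: [-0.8, 1.8, -0.5]
eef_pos: [0.4586, 0.2572, 0.039]
contact_force: [-0.8, 1.9, 0.3]
```

The pins went in without resistance, about 8 mm below the level where they would have met the ring. Press 1 mm to seat, then turn on a 75 mm arc about the ring.

```bash
python3 -m crank '[[[0,0,1],0,255],[[0,0,1.5],0,255],[[0,0,1.5],0,255]]'|egrep 'pos|contact'; python3 -m crank '[[[-0.4,7.8,0],6,255],[[-1.6,15.6,0],12,255],[[-1.6,15.6,0],12,255]]'; python3 -c "
from h import *
want();print(get_state()['wrist_torque'])"
```

```text
eef_pos: [0.4586, 0.2574, 0.0383]
contact_force: [-4.4, 3.2, 6.3]
time: 27.6
eef_pos: [0.4735, 0.2642, 0.0385]
tcp_rot: [0.615, 0.789, 0.001, -0.001]
contact_force: [-5.4, 6.4, 6.8]
opening: 0.135
finger_force: 102.6
now [0.4735 0.2642 0.0385] ang 14.1 t 27.6 open 0.135 F [-5.4  6.4  6.8]
[ 0.57890499  0.77781588 -0.20254824]
```

```bash
python3 -m crank '[[[-0.4,7.8,0],6,255],[[-1.6,15.6,0],12,255],[[-3.7,23.2,0],18,255],[[-6.5,30.5,0],24,255],[[-10,37.5,0],30,255],[[-14.3,44.1,0],36,255],[[-19.3,50.2,0],42,255],[[-24.8,55.7,0],48,255],[[-24.8,55.7,0],48,255]]'; python3 -c "
from h import *
want();print(get_state()['wrist_torque'])"
```

```text
time: 28.5
eef_pos: [0.5333, 0.2532, 0.0382]
tcp_rot: [0.883, 0.47, -0.0, -0.002]
contact_force: [-2.9, 5.0, 5.8]
opening: 0.136
finger_force: 102.7
now [0.5333 0.2532 0.0382] ang -33.9 t 28.5 open 0.136 F [-2.9  5.   5.8]
[ 0.37336087  0.93601021 -0.45753497]
```

Now about 8° to the stop: continue in 2° steps, watching the force.

```bash
python3 -m crank '[[[0,2.6,0],2,255],[[-0.2,5.2,0],4,255],[[-0.4,7.8,0],6,255],[[-0.4,7.8,0],6,255]]'|egrep 'pos|contact'; for i in 1 2 3; do python3 -m crank '[[[0,2.6,0],2,255],[[0,2.6,0],2,255]]'|egrep 'pos|contact'; done;  python3 -c "
from h import *
want();print(get_state()['wrist_torque'])"
```

```text
eef_pos: [0.5392, 0.2487, 0.0382]
contact_force: [-4.5, 5.2, 6.6]
eef_pos: [0.5411, 0.2471, 0.0382]
contact_force: [-4.8, 6.6, 5.5]
eef_pos: [0.543, 0.2453, 0.0382]
contact_force: [-4.3, 4.8, 5.7]
eef_pos: [0.5447, 0.2436, 0.0382]
contact_force: [-4.5, 5.4, 6.8]
now [0.5447 0.2436 0.0382] ang -45.8 t 29.5 open 0.136 F [-4.5  5.4  6.8]
[ 0.53747909  1.12909102 -0.16312877]
```

```bash
for i in 1 2 3 4; do python3 -m crank '[[[0,2,0],1.5,255],[[0,2,0],1.5,255]]'|egrep 'pos|contact'; python3 -c "
from plant import get_state
print(get_state()['wrist_torque'].round(2))"; done
```

```text
eef_pos: [0.5455, 0.2428, 0.0381]
contact_force: [-4.9, 7.3, 6.2]
[0.87 1.34 0.31]
eef_pos: [0.5462, 0.2421, 0.0379]
contact_force: [-7.3, 9.8, 7.2]
[1.42 1.57 0.75]
eef_pos: [0.5468, 0.2414, 0.0377]
contact_force: [-6.9, 13.1, 6.3]
[1.83 1.65 1.3 ]
eef_pos: [0.5474, 0.2409, 0.0375]
contact_force: [-9.2, 16.5, 5.9]
[2.41 1.86 1.72]
```

The force climbs and the motion stops, so the left ring is at its stop. Unload, lift and check the picture.

```bash
python3 -m crank '[[[0,0,0],0,255],[[0,0,0],0,255],[[0,-5,0],-4,255],[[0,-7,0],-5,255],[[0,-7,0],-5,255]]'|egrep 'pos|contact';python3 -m crank '[[[0,0,-5],0,255],[[0,0,-15],0,255],[[0,0,-40],0,255],[[0,0,-40],0,255]]'; python3 - <<'E'
from h import *
A=np.radians(-52.9);want((.4867-.075*np.cos(A),.1106-.075*np.sin(A),.08,37.1))
c=cam('side');P=c['P'];u,v=map(int,proj(c,get_state()['eef_pos']))
a=cv2.resize(c['frame'][v-50:v+50,u-65:u+65],None,fx=4,fy=4,interpolation=cv2.INTER_CUBIC)
c=cam('top');b=cv2.resize(c['frame'][225:305,280:384],None,fx=5,fy=5,interpolation=cv2.INTER_CUBIC)[:400]
cv2.imwrite('pics/L1.png',cv2.resize(np.vstack([a,b]),None,fx=.74,fy=.74))
E
```

```text
eef_pos: [0.5451, 0.2432, 0.038]
contact_force: [-4.8, 5.2, 6.9]
time: 31.2
eef_pos: [0.5496, 0.242, 0.0812]
tcp_rot: [0.929, 0.369, 0.004, 0.001]
contact_force: [0.8, -0.2, -0.9]
opening: 0.132
finger_force: 101.5
now [0.5496 0.242  0.0812] ang -46.7 t 31.2 open 0.132 F [ 0.8 -0.2 -0.9]
(np.float64(0.44145940091910385), np.float64(0.17041879466189214), 0.08, 37.1) [-127.8  -22.1    0.3] yaw -83.8
```

View pics/L1.png

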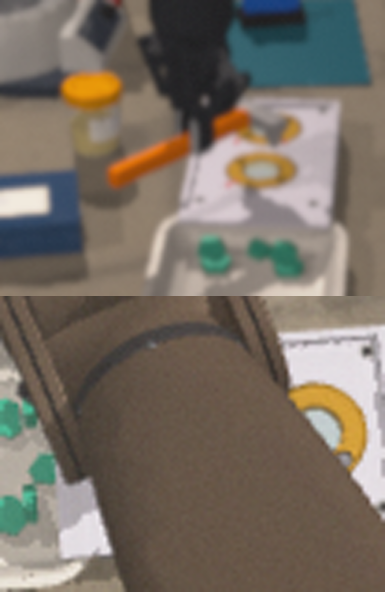

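The side part shows the spanner level at (190,150), clear of the left ring, with the chips lying in the tray. Before moving on I measure the right ring from the saved i_top picture, where both its holes were visible.

```bash
python3 - <<'E'
from h import *
c=cam('top')
q=lambda x,y:ray(c,280+(x/.74+.5)/5-.5,222+(y/.74+.5)/5-.5,.03)[:2]
a,b,m=q(288,122),q(344,174),q(316,149);d=a-b;print(a,b,(a+b)/2,m,np.linalg.norm(d),np.degrees(np.arctan2(d[1],d[0])))
E
python3 -m crank '[[[-13,-2,0],-8.4,255],[[-26,-4,0],-16.8,255],[[-39,-6,0],-25,255],[[-52,-8,0],-33.5,255],[[-65,-11,0],-42,255],[[-78,-13,0],-50,255],[[-91,-15,0],-58.5,255],[[-104,-17,0],-67,255],[[-117,-20,0],-75.5,255],[[-128,-22,0],-83.5,255]]'
python3 -m crank '[[[0,0,10],0,255],[[0,0,20],0,255],[[0,0,25],0,255],[[0,0,25],0,255],[[0,0,25],0,255]]'; python3 -c "
from h import *
A=np.radians(-52.9);want((.4867-.075*np.cos(A),.1106-.075*np.sin(A),.049,37.1))"
```

```text
[0.50550583 0.12641887] [0.46583457 0.09603269] [0.4856702  0.11122578] [0.48495475 0.11129352] 0.04997127942368673 37.45028989289621
time: 32.35
eef_pos: [0.4367, 0.1694, 0.0759]
tcp_rot: [0.445, 0.896, -0.001, -0.001]
contact_force: [-0.2, -0.7, -2.1]
opening: 0.136
finger_force: 101.4
time: 32.85
eef_pos: [0.4385, 0.1703, 0.0519]
tcp_rot: [0.448, 0.894, -0.0, -0.0]
contact_force: [0.4, -0.4, -1.4]
opening: 0.138
finger_force: 101.5
now [0.4385 0.1703 0.0519] ang 36.8 t 32.85 open 0.138 F [ 0.4 -0.4 -1.4]
(np.float64(0.44145940091910385), np.float64(0.17041879466189214), 0.049, 37.1) [-1.7  2.5  2.9] yaw -0.3
```

```bash
python3 -m crank '[[[-1.8,1.9,0],-0.5,255],[[-1.8,1.9,2],-0.5,255],[[-1.8,1.9,3],-0.5,255],[[-1.8,1.9,3],-0.5,255]]'|egrep 'pos|contact'; for i in 1 2 3 4; do python3 -m crank '[[[0,0,1],0,255],[[0,0,1],0,255]]'|egrep 'pos|contact'; done
```

```text
eef_pos: [0.4408, 0.1698, 0.0492]
contact_force: [-0.4, 1.5, -2.4]
eef_pos: [0.4408, 0.1699, 0.0482]
contact_force: [0.3, 0.5, -2.0]
eef_pos: [0.4408, 0.1698, 0.0472]
contact_force: [0.8, 0.7, -2.4]
eef_pos: [0.4408, 0.1698, 0.0462]
contact_force: [-0.4, 0.2, -2.5]
eef_pos: [0.4408, 0.1698, 0.0452]
contact_force: [0.0, -0.3, -2.0]
```

```bash
for i in 1 2 3; do python3 -m crank '[[[0,0,1],0,255],[[0,0,2],0,255],[[0,0,2],0,255]]'|egrep 'pos|contact'; done;  python3 -m crank '[[[0,0,1],0,255],[[0,0,1],0,255]]'|egrep 'pos|contact'
```

```text
eef_pos: [0.4407, 0.1699, 0.0431]
contact_force: [0.0, 1.4, -1.8]
eef_pos: [0.4408, 0.1699, 0.0412]
contact_force: [-0.0, 0.5, -2.2]
eef_pos: [0.4408, 0.17, 0.0392]
contact_force: [-1.0, 1.7, -1.3]
eef_pos: [0.4408, 0.1701, 0.0387]
contact_force: [-3.5, 2.5, 2.9]
```

Seated. Turn by 78°, then feel for the stop.

```bash
python3 -m crank '[[[-0.4,7.8,0.5],6,255],[[-1.6,15.6,0.5],12,255],[[-3.7,23.2,0.5],18,255],[[-6.5,30.5,0.5],24,255],[[-10,37.5,0.5],30,255],[[-14.3,44.1,0.5],36,255],[[-14.3,44.1,0.5],36,255]]';  python3 -m crank '[[[-0.4,7.8,0],6,255],[[-1.6,15.6,0],12,255],[[-3.7,23.2,0],18,255],[[-6.5,30.5,0],24,255],[[-10,37.5,0],30,255],[[-14.3,44.1,0],36,255],[[-19.3,50.2,0],42,255],[[-19.3,50.2,0],42,255]]'; python3 -c "
from h import *
want();print(get_state()['wrist_torque'])"
```

```text
time: 35.85
eef_pos: [0.4844, 0.1865, 0.0385]
tcp_rot: [0.7, 0.714, -0.0, -0.002]
contact_force: [-6.2, 5.3, 6.2]
opening: 0.135
finger_force: 102.6
time: 36.65
eef_pos: [0.5346, 0.1679, 0.0382]
tcp_rot: [0.91, 0.415, -0.001, -0.002]
contact_force: [-4.8, 5.8, 5.1]
opening: 0.135
finger_force: 102.6
now [0.5346 0.1679 0.0382] ang -40.9 t 36.65 open 0.135 F [-4.8  5.8  5.1]
[ 0.3053571   1.00050842 -0.47259654]
```

```bash
for i in 1 2 3 4; do python3 -m crank '[[[0,2.6,0],2,255],[[0,2.6,0],2,255]]'|egrep 'pos|contact';python3 -c "
from h import *
want();print(get_state()['wrist_torque'].round(2))"; done
```

```text
eef_pos: [0.5363, 0.1664, 0.0382]
contact_force: [-4.3, 4.3, 5.0]
now [0.5363 0.1664 0.0382] ang -42.8 t 36.85 open 0.137 F [-4.3  4.3  5. ]
[ 0.42  1.09 -0.28]
eef_pos: [0.5381, 0.1646, 0.0382]
contact_force: [-4.1, 4.6, 5.1]
now [0.5381 0.1646 0.0382] ang -44.8 t 37.05 open 0.133 F [-4.1  4.6  5.1]
[ 0.42  1.12 -0.28]
eef_pos: [0.5394, 0.1633, 0.0381]
contact_force: [-5.9, 6.5, 5.4]
now [0.5394 0.1633 0.0381] ang -46.7 t 37.25 open 0.135 F [-5.9  6.5  5.4]
[0.73 1.33 0.16]
eef_pos: [0.5404, 0.1623, 0.0379]
contact_force: [-7.7, 11.4, 6.1]
now [0.5404 0.1623 0.0379] ang -48.5 t 37.45 open 0.137 F [-7.7 11.4  6.1]
[1.34 1.52 0.77]
```

```bash
python3 -m crank '[[[0,2,0],1.5,255],[[0,2,0],1.5,255],[[0,2,0],1.5,255],[[0,2,0],1.5,255],[[0,-4,0],-3,255],[[0,-6,0],-5,255],[[0,-6,0],-5,255]]'|egrep 'pos|contact';python3 -m crank '[[[0,0,-5],0,255],[[0,0,-15],0,255],[[0,0,-50],0,255],[[0,0,-70],0,255],[[0,0,-70],0,255]]';python3 -c "
from h import *
want((.469,-.08,.11,76.4))"
```

```text
eef_pos: [0.5382, 0.1651, 0.0383]
contact_force: [-4.5, 4.2, 3.8]
time: 38.65
eef_pos: [0.5427, 0.1641, 0.1124]
tcp_rot: [0.919, 0.394, 0.005, 0.002]
contact_force: [0.9, -0.3, -2.7]
opening: 0.135
finger_force: 101.6
now [0.5427 0.1641 0.1124] ang -43.6 t 38.65 open 0.135 F [ 0.9 -0.3 -2.7]
(0.469, -0.08, 0.11, 76.4) [-227.5  115.1    1.6] yaw -120.0
```

```bash
python3 -m crank '[[[-23,12,0],-8,255],[[-46,23,0],-16,255],[[-68,34,0],-24,255],[[-91,46,0],-32,255],[[-114,57,0],-40,255],[[-137,69,0],-48,255],[[-160,80,0],-56,255],[[-182,92,0],-64,255],[[-205,103,0],-72,255],[[-227,115,0],-80,255]]'; python3 -m crank '[[[0,0,0],-8,255],[[0,0,0],-16,255],[[0,0,0],-24,255],[[0,0,0],-32,255],[[0,0,0],-40,255],[[0,0,0],-40,255]]'; python3 - <<'E'
from h import *
want((.469,-.08,.03,76.4))
c=cam('top');P=c['P'];hsv=cv2.cvtColor(c['frame'],cv2.COLOR_BGR2HSV);H,S,V=cv2.split(hsv)
m=(H>65)&(H<90)&(S>70);m[:200]=0;m[320:]=0;m[:,:180]=0;m[:,400:]=0
for mm,ar,ce in comps(c,m): print('chip',ar,ce.round())
a=cv2.resize(c['frame'][225:305,270:400],None,fx=5.8,fy=5.8,interpolation=cv2.INTER_CUBIC);cv2.imwrite('pics/R1.png',a)
E
```

```text
time: 39.65
eef_pos: [0.4643, -0.0805, 0.1066]
tcp_rot: [0.449, 0.894, -0.001, -0.0]
contact_force: [0.8, 0.6, -2.5]
opening: 0.131
finger_force: 101.4
time: 40.25
eef_pos: [0.4648, -0.0795, 0.1068]
tcp_rot: [0.119, 0.993, -0.0, -0.001]
contact_force: [-0.0, -0.3, -2.9]
opening: 0.135
finger_force: 101.4
now [ 0.4648 -0.0795  0.1068] ang 76.3 t 40.25 open 0.135 F [-0.  -0.3 -2.9]
(0.469, -0.08, 0.03, 76.4) [-4.2  0.6 76.7] yaw -0.1
chip 32 [288. 255.]
chip 70 [281. 258.]
chip 41 [291. 272.]
chip 110 [284. 283.]
```

View pics/R1.png

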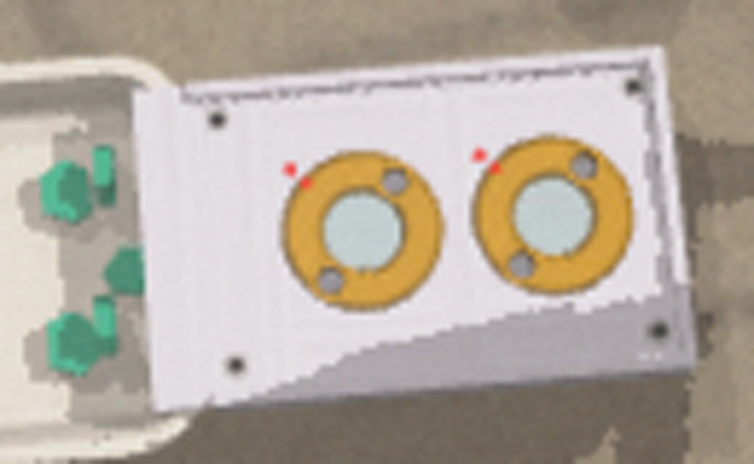

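The red dots line up on both rings: left (291,169)/(306,183), right (480,156)/(495,168). The chips in the tray have not moved. Lay the spanner down, letting it pivot back in the pads.

```bash
python3 -m crank '[[[-4,-2,40],0,255],[[-4,-2,70],0,255],[[-4,-2,82],0,255],[[-4,-2,85],0,255],[[-4,-2,85],0,255]]' 40; for i in 1 2 3 4; do python3 -m crank '[[[0,0,1],0,255],[[0,0,2],0,255],[[0,0,2],0,255]]'|egrep 'pos|contact'; done
```

```text
time: 40.8
eef_pos: [0.4692, -0.0823, 0.0231]
tcp_rot: [0.119, 0.993, -0.0, 0.0]
contact_force: [-0.3, 0.1, -2.3]
opening: 0.136
finger_force: 101.4
eef_pos: [0.4695, -0.0823, 0.0218]
contact_force: [0.1, -0.8, -2.9]
eef_pos: [0.4691, -0.0821, 0.0191]
contact_force: [-1.1, -0.6, 0.7]
eef_pos: [0.4689, -0.0821, 0.0179]
contact_force: [-5.8, 1.0, 8.7]
eef_pos: [0.4687, -0.0821, 0.0168]
contact_force: [-11.8, 3.1, 17.1]
```

```bash
python3 -m crank '[[[0,0,-2],0,255],[[0,0,-3.5],0,255],[[0,0,-3.5],0,255],[[0,0,-3.5],0,200],[[0,0,-3.5],0,100],[[0,0,-3.5],0,0],[[0,0,-3.5],0,0],[[0,0,-3.5],0,0],[[0,0,-3.5],0,0]]';python3 -m crank '[[[0,0,-40],0,0],[[0,0,-90],0,0],[[0,0,-140],0,0],[[0,50,-140],0,0],[[0,100,-140],0,0],[[0,150,-140],0,0],[[0,200,-140],0,0],[[0,240,-140],0,0],[[0,240,-140],0,0],[[0,240,-140],0,0]]'; python3 - <<'E'
from h import *
want()
c=cam('top');P=c['P'];hsv=cv2.cvtColor(c['frame'],cv2.COLOR_BGR2HSV);H,S,V=cv2.split(hsv)
X=np.arange(640)[None]
roi=(P[...,0]>.35)&(P[...,0]<.62)&(P[...,1]<0)&(P[...,1]>-.35)&(X>400)
def show(n,m,a=30):
    for mm,ar,ce in comps(c,m,a): print(n,ar,rect(P,mm),'z',np.percentile(P[mm][:,2]*1000,[5,50,95]).round(1))
show('orange',roi&(H>5)&(H<18)&(S>180)&(P[...,2]>.018))
show('head',roi&(S<60)&(P[...,2]>.022)&(P[...,2]<.05))
show('blue',roi&(H>105)&(H<125)&(S>150)&(P[...,2]>.03))
cv2.imwrite('pics/F.png',cv2.resize(c['frame'][170:330,140:520],None,fx=2.1,fy=2.1,interpolation=cv2.INTER_CUBIC))
E
```

```text
time: 42.9
eef_pos: [0.4688, -0.0821, 0.0182]
tcp_rot: [0.119, 0.993, 0.0, -0.0]
contact_force: [0.6, -0.0, 0.1]
opening: 0.997
finger_force: 0.0
time: 43.9
eef_pos: [0.5252, 0.1519, 0.158]
tcp_rot: [0.118, 0.993, -0.0, -0.0]
contact_force: [-0.9, 0.6, -0.6]
opening: 1.001
finger_force: 0.0
now [0.5252 0.1519 0.158 ] ang 76.5 t 43.9 open 1.001 F [-0.9  0.6 -0.6]
orange 254 [464.3 -48.5  14.2 108.9  68. ] z [23.4 30.8 37.5]
head 250 [524.9 -73.6  68.3  23.1  66.6] z [29.5 34.8 38.2]
blue 234 [ 482.3 -185.4   63.6   20.1    7.5] z [32.7 42.9 47. ]
```

View pics/F.png

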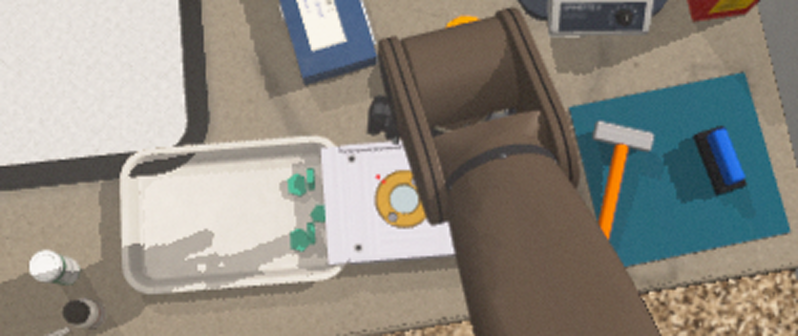

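The scraper stands at (720,160). The spanner lies pins down at (620,190), but it has been knocked about 35 mm toward the plate. By my numbers its origin is still about 15 mm inside the mat. I move clear and check that it is at rest and where it lies.

```bash
python3 -m crank '[[[0,50,0],0,0],[[0,100,0],0,0],[[0,150,0],0,0],[[0,150,0],0,0],[[0,150,0],0,0],[[0,150,0],0,0],[[0,150,0],0,0]]' >/dev/null; python3 - <<'E'
from h import *
want()
c=cam('top');P=c['P'];hsv=cv2.cvtColor(c['frame'],cv2.COLOR_BGR2HSV);H,S,V=cv2.split(hsv)
X=np.arange(640)[None]
roi=(P[...,0]>.33)&(P[...,0]<.62)&(P[...,1]<.05)&(P[...,1]>-.35)&(X>395)
def show(n,m,a=30):
    for mm,ar,ce in comps(c,m,a): print(n,ar,rect(P,mm),'z',np.percentile(P[mm][:,2]*1000,[5,50,95]).round(1))
show('orange',roi&(H>5)&(H<18)&(S>180)&(P[...,2]>.012))
show('head',roi&(S<60)&(P[...,2]>.022)&(P[...,2]<.05))
show('mat+',roi&(H>90)&(H<125)&(S>90)&(P[...,2]<.02),200)
show('blue',roi&(H>105)&(H<125)&(S>150)&(P[...,2]>.03))
E
```

```text
now [0.5608 0.2951 0.1583] ang 76.2 t 44.65 open 1.0 F [-1.1 -0.1 -0.2]
orange 385 [441.3 -39.9  15.2 155.6  68.4] z [18.  27.1 36.8]
head 250 [524.6 -72.8  67.3  22.4  68.6] z [29.1 34.6 38.2]
mat+ 5671 [ 481.4 -138.3  199.6  219.2    2.9] z [0.3 4.  7.6]
blue 231 [ 482.3 -184.9   63.5   19.9    7.2] z [32.4 42.7 46.9]
```

The spanner is at rest: in the mat frame its origin is at (-0.021, 0.094), so 16 mm inside the outline. The scraper is upright on the mat. Handing in.

```bash
python3 -c "
from plant import ctrl
print(ctrl.sign_off())"
```

```text
the job is handed in; nothing more can be done
None
```

I handed the job in: all five chips are in the tray, both rings are at their stops with the red dots lined up, and the scraper and spanner are on the mat (the spanner got knocked about 35 mm after I put it down, but is still 16 mm inside the mat's outline); the hand-in returned no verdict.

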